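# Put the pinned lid back on the sloping pantry bin

## Robot

A 6-joint arm with a two-finger parallel gripper is mounted at the origin on the work surface. World frame = base frame: x ahead of the robot, y to its left, z up, the work surface at z = 0. Lengths are in m, angles in rad, forces in N, time in s.
With the tool pointing down it reaches from about 0.4 to 0.925 m from the base axis. Payload 3.4 kg.
Tool frame: the origin (TCP) lies on the centre line of the jaws, within the pads' length; the fingertips stand 14 mm ahead of it and the grasp point (between the pads) lies 5 mm behind it; z points along the fingers, y is the line along which they close (so a half turn about z gives the same grasp; the last joint's range is limited). The gripper opens to 85 mm and grips with 20 to 120 N. Pads are 22 mm wide; open, the fingers measure 114 mm over their backs; the gripper's body (76 mm by 85 mm) begins 54 mm behind the grasp point. The pads swing forward as they close: fully open they stand 13 mm farther back than shut.
Start: joints at [1.056, 0.307, 1.506, -0, 1.328, -0.073], TCP at [0.245, 0.52, 0.245] pointing down, gripper open.
Joint ranges: [-3.12, 3.12], [-1.05, 2.28], [0.14, 2.33], [-1.42, 4.57], [0.1, 2.73], [-2.68, 2.68]. Speed limits (rad/s): [2.57, 2.57, 3.14, 3.14, 3.14, 3.14].

## Interface

Orientations are given as a unit quaternion [x, y, z, w].
In Python, from bench import env gives the robot as it stands.
- The arm moves only by the shell command python3 -m jog 'ROWS'. ROWS is a JSON object of lists of equal length, an entry for each row: "slide": the shift along the tool's x, y, z in cm, a list of three; "twist": the turn about the tool's z in degrees; "hand": the finger opening in cm, from 0 to 8.54. In form: {"slide": [[tx, ty, tz], ...], "twist": [twist, ...], "hand": [hand, ...]}. A call has 1 to 12 rows; each row shifts and turns the commanded pose from where the row before left it, along the tool's axes as they then stand; what a row does not reach is not made up. A row lasts 1/10 s, in which the tool goes at most 50 mm and 8.59 degrees, less where a joint would pass 70% of its speed; a pose out of reach is approached as far as the arm can. A call is refused whole if a number of a shift passes 5 or a number of a turn 8.59, either way. A call with a gripper value outside its range is refused whole. The fingers move at their own pace and stop on an object; the grip force is fixed at half the most. Time passes only in rows, so rows that do not move let the fingers close. It gives the time, the measured TCP pose, the force, the opening and the grip force at its end, in the units of the state.
- env.observe(): the state, without advancing time (a new reading comes with each control period).
- env.camera(name): name is "scene" or "top" or "wrist"; returns (picture, depth): 420x560x3 uint8, blue, green, red; 420x560 float32, m along the optical axis (not along the pixel's ray), 0 where there is no reading.
- env.get_calibration(name): a dict with "mtx" (3x3 intrinsics, pixels), "k1" (the pictures are not rectified: a ray, as slopes to the right and down, at radius r is drawn at 1 + k1 r^2 times it, then the intrinsics apply), "rvec" (rotation vector, rad) and "tvec" (3), from world to camera coordinates, as OpenCV has them. Camera axes: x right, y down, z forward; pixel columns grow to the right and rows downward; lengths in m; the calibration is good to about 2 mm. A picture is of the moment at which its call begins: read the wrist's pose just before it. get_calibration takes no time and is no camera call; for the wrist camera it gives the pose at the moment of the call.
- env.sign_off(): hands the job in; it is judged then, once.
Trained networks look in the newest picture that a camera, given by its name, has taken for a name from the list of things; names that differ only in an ending like _2 or _b are one class to them, and where a whole thing is asked for, a point or a joint stands for the part that bears it (a point fixed in the world has none). Each returns a list of dicts, best first, with "confidence" (0 to 1); they miss things now and then, are a little off and sometimes report something else, mostly with a low value. They report only what shows in the picture. A call takes as long as a camera call. They do not tell look-alikes from the thing itself.
- env.spot_in(camera, label): "rect" ([left, top, width, height] in pixels, round what is visible of it).
- env.cut_out(camera, label): "region" (420x560 bool, what is visible of it) and "rect" ([left, top, width, height] in pixels, round what is visible of it).
The state is a dict: "time_s": time; "joint_positions": joint angles; "qd": joint speeds; "joint_efforts": joint torques, N m; "eef_pos": TCP position; "orientation": TCP orientation; "wrist_force": force on the tool from outside, world axes, zero at the start; "wrist_torque": the same for the moment, N m; "width": finger opening in m; "grip_force": force on a finger pad.
Only numpy, scipy, OpenCV 4.12 (cv2) and the standard library are available. Lean on these libraries where they do the work, as an engineer would, in place of code of your own. Each camera call takes 0.05 s, during which the arm holds its last target. There are 200 camera calls.

## Task

Close the white sloping bin on the pantry counter: take the larger of the two wooden lids by its bar handle and seat it on the bin's two steel dowel pins, fully home, lying flat on the rim, then let go. The pin bar can sit a little to the left or right, so the pins have to be felt for. Leave the smaller lid, which belongs to another bin, and everything else on the counter where they stand.

Things in the scene. Friction and masses are not known exactly. Their poses are not given: they have to be found in the camera images.
- lid_center (a point): Larger lid: loose brown wooden plate 120 (its x) by 170 (its y) by 10 mm, about 0.3 kg, flat on the counter, handle up. This point is on its middle axis, 25 mm above its underside; z points out of the top. Two 12.4 mm through holes at x = 0, y = +-58 mm. Same either way round.
- lid_handle (a point): Centre of the larger lid's bar handle, 42 mm above its underside (17 mm above lid_center along z). Square-edged bar 14 mm wide (x), 80 mm long (y), 16 mm high, on two 10 mm thick posts at y = +-35 mm; 24 mm free between bar and plate.
- small_lid_center (a point): Centre of the smaller lid, same make and handle, 95 mm (x) by 130 mm (y), holes at y = +-50 mm; point 25 mm above its underside. Flat on the counter. It does not fit this bin; leave it.
- rim: Rim of the white bin (fixed): flat frame 130 mm (x, up the slope) by 180 mm (y), sloping at 30 degrees down towards the robot. Origin: centre of the mouth in the rim's top plane, 100 mm above the counter; z is the plane's outward normal. The lid is home when its underside lies on this plane; the pins then stand 4 mm proud of the plate's top.
- pin_middle (a point): Fixed point of the bin, at rim x = y = 0, 14 mm above the rim plane: middle between the tips of the two steel dowels if their crossbar stood centred. Axes as the rim. Pins: 10 mm diameter, along z, top 3 mm tapering to 7 mm, at x = 0, y = d +-58 mm. d, where the stiff crossbar was left, is -9 to +9 mm, not measured: feel or look. It slips at 15 N.
- jar_a: Bystander: glass jar with wooden cap, 74 mm wide, 110 mm high; origin at the centre of its underside.
- jar_b: Bystander: glass jar with wooden cap, 66 mm wide, 85 mm high; origin at the centre of its underside.
- syrup: Bystander: amber bottle, 52 mm wide, 150 mm high; origin at the centre of its underside.
- tin: Bystander: low tin, 64 mm wide, 60 mm high; origin at the centre of its underside.
- cup: Bystander: steel measuring cup, 60 mm wide, 50 mm high; origin at the centre of its underside.
- carton: Bystander: upright carton 45 x 100 x 150 mm; origin at the centre of its underside.
Not all that is in view belongs to the job. Leave any purple look-alike of the part that bears rim alone. What is shaped like the part that bears lid_center but purple is not meant.

How it is judged:
On the way:
1. the larger lid is lifted clear of the counter (height (world z) of lid_center above 0.075 m), for 0.1 s.
At the end, for the whole second after the job is handed in: The larger lid is on both pins, let go and at rest: underside on the rim plane within 2.5 mm, flat to it within 2 degrees, long side along the mouth's within 3 degrees, centred within 5 mm up and down the slope and 13 mm sideways (the pin bar's play) (x of lid_center in the frame of rim between -0.005 and 0.005 m and y of lid_center in the frame of rim between -0.013 and 0.013 m and z of lid_center in the frame of rim between 0.022 and 0.0275 m and angle between the z axis of lid_center and the z axis of rim, either way round below 0.035 rad and angle between the x axis of lid_center and the x axis of rim, either way round below 0.05 rad and linear speed of lid below 0.01 m/s and contact force between the fingers and lid below 0.1 N); the robot touches nothing.
It fails at once if the smaller lid is moved by more than 30 mm (distance of small_lid_center from where it was at the start of the episode above 0.03 m).
It fails at once if a bystander is moved by more than 30 mm or tipped (distance of any of jar_a, jar_b, syrup, tin, cup, carton from where it was at the start of the episode above 0.03 m or angle between any of jar_a, jar_b, syrup, tin, cup, carton's own z axis and vertical above 0.5 rad).
It also fails if it takes over 48 s, if anything falls off the work surface, if the arm or the gripper's body presses on something with over 40 N, if the wrist force passes 120 N, or if a joint passes its speed limit or range.

## Working session

There is one attempt and no reset: what is moved stays moved. The work goes in short steps, Python scripts to look and compute and a shell command to move; the robot and the scene stay as the last step left them, time stands still between calls to the robot, and variables do not carry over. Pictures are saved under pics/ and viewed, at most 10 in all, crops included, and the job is handed in when it is done.

```bash
ls; mkdir -p pics; cat > h.py <<'E'
import numpy as np, cv2
from scipy.spatial.transform import Rotation as R
from bench import env
def cal(n):
    c=env.get_calibration(n); return np.array(c["mtx"],float),float(c["k1"]),R.from_rotvec(np.ravel(c["rvec"])).as_matrix(),np.ravel(c["tvec"]).astype(float)
def world(c,uv,d):
    K,k,Rm,t=c; uv=np.atleast_2d(uv).astype(float)
    n=cv2.undistortPoints(uv.reshape(-1,1,2),K,np.array([k,0,0,0,0.])).reshape(-1,2)
    p=np.c_[n,np.ones(len(n))]*np.atleast_1d(d)[:,None]
    return (p-t)@Rm
def ray(c,uv):
    return -c[2].T@c[3], world(c,uv,np.ones(len(np.atleast_2d(uv))))+c[2].T@c[3]
def onz(c,uv,z):
    o,r=ray(c,uv); return o+r*((z-o[2])/r[:,2:3])
def proj(c,p):
    K,k,Rm,t=c
    return cv2.projectPoints(np.atleast_2d(p).astype(float),cv2.Rodrigues(Rm)[0],t,K,np.array([k,0,0,0,0.]))[0].reshape(-1,2)
E
python3 - <<'E'
from h import *
for n in ("scene","top"):
    im,d=env.camera(n); cv2.imwrite(f"pics/{n}.png",im); np.save(f"pics/{n}d.npy",d); c=cal(n)
    print(n,"cam",-c[2].T@c[3])
    for l in ("lid_center","small_lid_center","rim","jar_a","syrup","tin","cup","carton"):
        for r in env.cut_out(n,l)[:4]:
            m=r["region"]&(d>0); v,u=np.nonzero(m)
            p=np.median(world(c,np.c_[u,v],d[m]),0) if len(u) else None
            print(l,round(r["confidence"],2),r["rect"],None if p is None else p.round(3))
E
```

```text
pics
scene cam [1.06275717 0.36846273 1.11237575]
lid_center 0.81 [359.7, 302.1, 91.0, 89.1] [0.647 0.465 0.009]
lid_center 0.72 [353.4, 221.4, 76.5, 61.2] [0.442 0.345 0.009]
small_lid_center 0.65 [137.0, 141.5, 53.0, 31.8] [ 0.482 -0.333  0.009]
small_lid_center 0.4 [231.3, 294.0, 45.1, 49.9] [0.801 0.156 0.146]
rim 0.97 [194.8, 76.6, 72.0, 43.6] [ 0.246 -0.253  0.099]
rim 0.9 [397.2, 145.6, 79.2, 55.4] [0.22  0.369 0.101]
rim 0.77 [192.7, 190.8, 86.2, 65.6] [ 0.595 -0.016  0.099]
jar_a 0.82 [104.4, 210.7, 31.8, 40.1] [ 0.741 -0.262  0.073]
jar_a 0.62 [308.1, 305.7, 31.6, 41.6] [0.726 0.286 0.106]
syrup 0.89 [180.1, 268.8, 26.7, 44.1] [ 0.795 -0.004  0.094]
tin 0.69 [242.4, 163.2, 22.9, 30.7] [ 0.441 -0.069  0.054]
cup 0.74 [193.8, 189.6, 82.9, 63.8] [ 0.595 -0.016  0.098]
cup 0.72 [300.0, 194.1, 21.4, 25.6] [0.42  0.107 0.028]
carton 0.95 [229.8, 291.9, 48.1, 53.2] [0.799 0.156 0.147]
top cam [0.39109183 0.05649557 1.40802825]
lid_center 0.74 [146.8, 199.0, 58.9, 44.2] [0.432 0.339 0.009]
lid_center 0.71 [102.1, 131.7, 65.4, 51.4] [0.635 0.458 0.008]
small_lid_center 0.77 [367.5, 180.5, 48.3, 45.7] [ 0.469 -0.337  0.01 ]
rim 0.94 [339.6, 256.7, 74.5, 51.2] [ 0.238 -0.258  0.098]
rim 0.91 [254.8, 136.3, 73.4, 55.3] [ 0.584 -0.023  0.096]
rim 0.86 [129.5, 268.0, 64.9, 58.3] [0.208 0.367 0.097]
jar_a 0.95 [175.9, 114.5, 31.2, 26.8] [0.698 0.274 0.105]
jar_a 0.81 [362.4, 106.1, 22.8, 27.5] [ 0.723 -0.271  0.081]
syrup 0.64 [278.8, 90.4, 19.8, 25.8] [ 0.771 -0.016  0.097]
tin 0.71 [298.1, 209.7, 25.2, 19.4] [ 0.423 -0.076  0.058]
tin 0.24 [177.0, 114.7, 30.4, 29.4] [0.697 0.275 0.106]
cup 0.87 [239.1, 213.0, 19.6, 18.3] [0.425 0.111 0.009]
carton 0.78 [213.0, 85.6, 38.3, 30.9] [0.77  0.149 0.143]
carton 0.52 [276.9, 89.1, 22.7, 28.2] [ 0.771 -0.016  0.096]
```

View pics/scene.png

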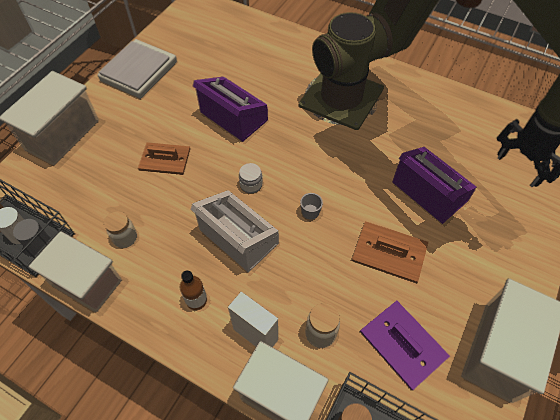

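```bash
python3 - <<'E'
import cv2
cv2.imwrite("pics/topcrop.png",cv2.resize(cv2.imread("pics/top.png")[70:340,80:440],None,fx=2.2,fy=2.2,interpolation=cv2.INTER_CUBIC))
E
```

```text
(no output)
```

View pics/topcrop.png

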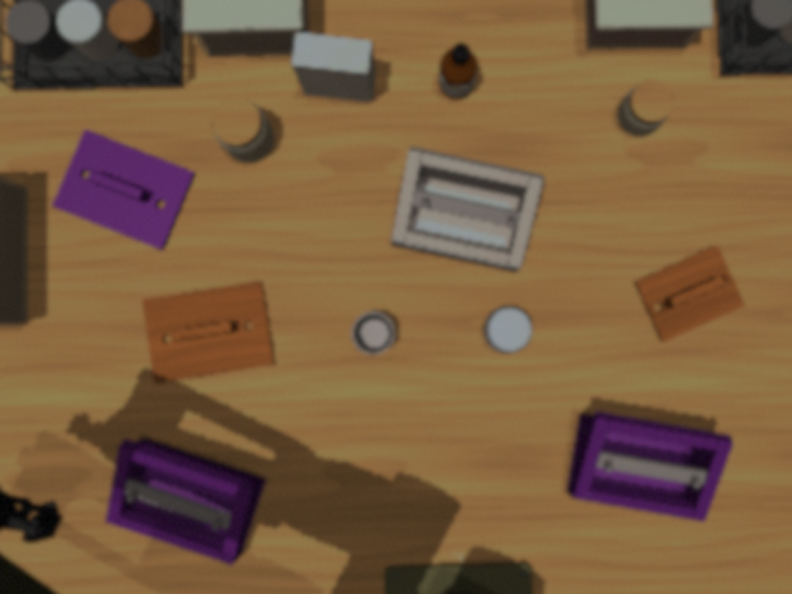

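Scene picture: the brown plates are at (390,250) and (164,157), and there is a purple plate at (404,344). The white bin is at (235,230), and the purple bins are at (231,105) and (434,182). The larger brown plate, at (390,250), is the lid, and the white bin is the target. The enlarged top crop confirms this by colour and size.

The tool can't be tilted, so I'll grip the bar end to end. The lid can then swing about its long axis to match the 30° slope.

```bash
python3 - <<'E'
from h import *
s=env.observe(); q=R.from_quat(s["orientation"]); print(s["eef_pos"],"\n",q.as_matrix().round(3), s["width"],s["time_s"])
for n,pl,pb in (("scene",(390,250),(235,230)),("top",(176,221),(291,165))):
    c=cal(n); d=np.load(f"pics/{n}d.npy"); env.camera(n)
    for lab,px in (("lid_center",pl),("rim",pb)):
        for r in env.cut_out(n,lab):
            x,y,w,h=r["rect"]
            if abs(x+w/2-px[0])>15 or abs(y+h/2-px[1])>15: continue
            v,u=np.nonzero(r["region"]&(d>0)); p=world(c,np.c_[u,v],d[v,u])
            if lab=="lid_center":
                p=onz(c,np.c_[u,v],0.01)
                (a,b),wh,an=cv2.minAreaRect((p[:,:2]*1000).astype(np.float32)); print(n,lab,a,b,wh,an)
            else:
                # slope-plane points: RANSAC plane w/ normal ~30deg
                best=None; rng=np.random.default_rng(0)
                for _ in range(3000):
                    t=p[rng.choice(len(p),3,False)]; nn=np.cross(t[1]-t[0],t[2]-t[0]); L=np.linalg.norm(nn)
                    if L<1e-4: continue
                    nn/=L; nn*=np.sign(nn[2]) or 1
                    if abs(nn[2]-.866)>.06: continue
                    k=np.abs((p-t[0])@nn)<.003
                    if best is None or k.sum()>best.sum(): best=k
                g=p[best]; m=g.mean(0); nn=np.linalg.svd(g-m)[2][2]; nn*=np.sign(nn[2])
                ey=np.cross(nn,[nn[0]*-1,-nn[1],0]); ey/=np.linalg.norm(ey); ex=np.cross(ey,nn)
                l=np.c_[(g-m)@ex,(g-m)@ey]*1000
                (a,b),wh,an=cv2.minAreaRect(l.astype(np.float32)); cen=m+ex*a/1000+ey*b/1000
                print(n,lab,best.sum(),"n",nn.round(3),"ex",ex.round(3),"cen",cen.round(4),wh,an)
E
```

```text
[0.24536331 0.520057   0.24533579] 
 [[-0.904  0.427  0.   ]
 [ 0.427  0.904  0.   ]
 [-0.     0.    -1.   ]] 0.08566746046254894 0.9
scene lid_center 438.0556335449219 343.82672119140625 (128.5196075439453, 171.45596313476562) 8.483692169189453
scene rim 1119 n [-0.491  0.118  0.863] ex [ 0.839 -0.202  0.505] cen [ 0.5877 -0.0187  0.0983] (180.65530395507812, 134.1886749267578) 89.5894546508789
top lid_center 432.3173828125 341.1293640136719 (122.19723510742188, 172.99752807617188) 7.754385471343994
top rim 888 n [-0.489  0.123  0.864] ex [ 0.838 -0.211  0.504] cen [ 0.584  -0.0215  0.0986] (131.58624267578125, 179.22314453125) 0.34614574909210205
```

```bash
python3 -m jog '{"slide":[[0,0,0],[0,0,0],[0,0,0],[0,0,0],[-2.7,-3.4,0],[-2.7,-3.4,0],[-2.7,-3.4,0],[-2.7,-3.4,0],[-2.7,-3.4,0],[-2.7,-3.4,0],[0,0,0],[0,0,0]],"twist":[-8.3,-8.3,-8.3,-8.4,0,0,0,0,0,0,0,0],"hand":[8.54,8.54,8.54,8.54,8.54,8.54,8.54,8.54,8.54,8.54,8.54,8.54]}'
cat > w.py <<'E'
from h import *
import sys
s=env.observe(); Q=R.from_quat(s["orientation"]).as_matrix(); print(np.round(s["eef_pos"],4),"yaw y",np.degrees(np.arctan2(Q[1,1],Q[0,1])).round(2),"F",np.round(s["wrist_force"],1),"w",round(s["width"],4),s["time_s"],"j",np.round(s["joint_positions"],2))
c=cal("wrist"); im,d=env.camera("wrist"); n=sys.argv[1]; cv2.imwrite(f"pics/{n}.png",im); np.save(f"pics/{n}d.npy",d)
import pickle; pickle.dump((c,s),open(f"pics/{n}.pkl","wb"))
print("cam",(-c[2].T@c[3]).round(3),"fwd",c[2][2].round(3))
E
python3 w.py w1; python3 - <<'E'
from h import *
import pickle
c,s=pickle.load(open("pics/w1.pkl","rb")); d=np.load("pics/w1d.npy")
for r in env.cut_out("wrist","lid_center"): print(r["confidence"],r["rect"])
v,u=np.nonzero(d>0); p=world(c,np.c_[u,v],d[v,u])
print("table z",np.median(p[:,2]))
near=np.hypot(p[:,0]-.434,p[:,1]-.342)<.11
b=near&(p[:,2]>.04)&(p[:,2]<.06); 
pl=near&(p[:,2]>.006)&(p[:,2]<.014)
for n,k in (("bar",b),("plate",pl)):
    print(n,k.sum()); 
    if k.sum()>20: print(np.median(p[k,2]),cv2.minAreaRect((p[k,:2]*1000).astype(np.float32)))
E
```

```text
time_s: 2.4
eef_pos: [0.4349, 0.34, 0.2452]
orientation: [-0.069, 0.998, 0.0, -0.0]
wrist_force: [-1.2, 0.7, 0.1]
width: 0.0852
grip_force: 0.0
[0.4349 0.34   0.2452] yaw y 97.88 F [-1.2  0.7  0.1] w 0.0852 2.4 j [ 0.59  0.28  1.55  0.    1.31 -1.12]
cam [0.361 0.329 0.374] fwd [ 0.29   0.041 -0.956]
0.75 [215.1, 129.1, 141.0, 98.2]
table z 0.0006086966788610687
bar 900
0.049488361987923335 ((434.0586853027344, 343.19415283203125), (13.590130805969238, 79.28529357910156), 7.894533157348633)
plate 11265
0.009818513629250883 ((434.62640380859375, 343.0364685058594), (120.45828247070312, 170.69290161132812), 7.923096656799316)
```

View pics/w1.png

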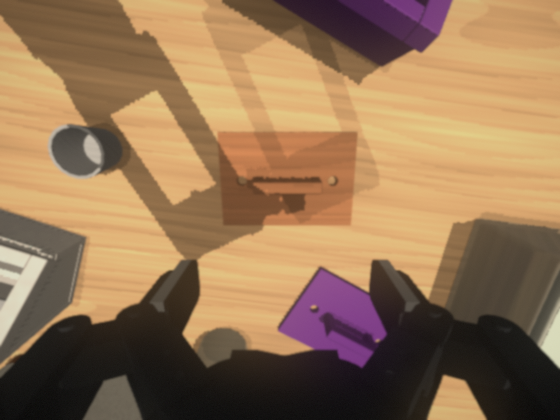

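The wrist view shows the lid at (288,178) with the fingers at (185,290) and (395,290). All three cameras agree on its centre at (0.434, 0.343) and the bar top at 49.5 mm. Next I'll check from depth where the open fingertips sit relative to the TCP.

```bash
python3 - <<'E'
from h import *
import pickle
c,s=pickle.load(open("pics/w1.pkl","rb")); d=np.load("pics/w1d.npy")
Q=R.from_quat(s["orientation"]).as_matrix()
v,u=np.nonzero((d>0)&(d<.25)); p=(world(c,np.c_[u,v],d[v,u])-s["eef_pos"])@Q
k=(abs(p[:,1])<.07)&(abs(p[:,0])<.03)&(p[:,2]>-.06)
for sg in (1,-1):
    f=p[k&(p[:,1]*sg>0)]; print(len(f),"tip z",np.percentile(f[:,2],[90,97,100]).round(4),"inner |y|",np.percentile(sg*f[f[:,2]>-.02][:,1],[0,3,50,97]).round(4),"x",np.percentile(f[:,0],[3,97]).round(4))
E
python3 -m jog '{"slide":[[0,0.3,3.5],[0,0,3.5],[0,0,3.5],[0,0,3.5],[0,0,0],[0,0,0]],"twist":[0,0,0,0,0,0],"hand":[8.54,8.54,8.54,8.54,8.54,8.54]}'
```

```text
9443 tip z [-0.018  -0.0072  0.0015] inner |y| [0.0415 0.0418 0.0423 0.0545] x [-0.0088  0.014 ]
9242 tip z [-0.0179 -0.007   0.0023] inner |y| [0.0428 0.0431 0.0436 0.0557] x [-0.0089  0.0139]
time_s: 3.1
eef_pos: [0.4328, 0.3445, 0.1053]
orientation: [-0.071, 0.997, -0.0, -0.001]
wrist_force: [0.4, 1.1, 0.7]
width: 0.0849
grip_force: 0.0
```

```bash
python3 -m jog '{"slide":[[-0.1,-0.1,2.0],[0,0,2.0],[0,0,0],[0,0,0]],"twist":[0,0,0,0],"hand":[8.54,8.54,8.54,8.54]}'; python3 w.py w2; python3 - <<'E'
from h import *
import pickle
c,s=pickle.load(open("pics/w2.pkl","rb")); d=np.load("pics/w2d.npy")
Q=R.from_quat(s["orientation"]).as_matrix()
v,u=np.nonzero((d>0)&(d<.4)); w=world(c,np.c_[u,v],d[v,u]); p=(w-s["eef_pos"])@Q
k=(w[:,2]>.044)&(w[:,2]<.052)&(abs(p[:,1])<.0415)&(abs(p[:,0])<.03)
if k.sum()>20:
  (a,b),wh,an=cv2.minAreaRect((p[k,:2]*1000).astype(np.float32)); print("bar in tool",a,b,wh,an)
f=(abs(p[:,1])<.07)&(abs(p[:,1])>.035)&(abs(p[:,0])<.03)&(p[:,2]>-.03)&(p[:,2]<.003)
for sg in (1,-1): print(np.percentile(sg*p[f&(p[:,1]*sg>0)][:,1],[0,3,50]).round(4))
E
```

```text
time_s: 3.5
eef_pos: [0.4358, 0.3438, 0.0671]
orientation: [-0.07, 0.998, 0.001, 0.001]
wrist_force: [-0.5, 0.1, -0.3]
width: 0.0855
grip_force: 0.0
[0.4358 0.3438 0.0671] yaw y 98.08 F [-0.5  0.1 -0.3] w 0.0855 3.5 j [ 0.59  0.47  1.77  0.    0.9  -1.12]
cam [0.361 0.332 0.195] fwd [ 0.292  0.043 -0.955]
bar in tool 1.9199018478393555 -0.6104469299316406 (14.869246482849121, 80.36978912353516) 0.2337457686662674
[0.0413 0.0417 0.0423]
[0.0427 0.0431 0.0436]
```

```bash
python3 -m jog '{"slide":[[0,0,1.5],[0,0,1.5],[0,0,1.2],[0,0,0],[0,0,0],[0,0,0],[0,0,0],[0,0,0],[0,0,0]],"twist":[0,0,0,0,0,0,0,0,0],"hand":[8.54,8.54,8.54,8.54,8.54,7.5,7.5,7.5,7.5]}'
```

```text
time_s: 4.45
eef_pos: [0.4356, 0.3433, 0.0245]
orientation: [-0.07, 0.998, 0.0, 0.001]
wrist_force: [-1.8, 0.2, 5.9]
width: 0.0789
grip_force: 73.8
```

```bash
python3 -m jog '{"slide":[[0,0,-2],[0,0,-4],[0,0,-5],[0,0,-5],[0,0,-5],[0,0,-3],[-3.2,-1.4,0],[-3.2,-1.5,0],[-3.2,-1.5,0],[-3.2,-1.5,0],[-3.2,-1.5,0],[-3.2,-1.4,0]],"twist":[0,0,0,7.3,7.3,7.3,0,0,0,0,0,0],"hand":[7.5,7.5,7.5,7.5,7.5,7.5,7.5,7.5,7.5,7.5,7.5,7.5]}';python3 -m jog '{"slide":[[0,0,0],[0,0,0]],"twist":[0,0],"hand":[7.5,7.5]}'; python3 w.py w3
```

```text
time_s: 5.65
eef_pos: [0.6007, 0.2101, 0.2628]
orientation: [0.121, 0.993, -0.0, -0.001]
wrist_force: [-0.1, -0.0, -3.6]
width: 0.0791
grip_force: 74.9
time_s: 5.85
eef_pos: [0.6003, 0.2105, 0.2624]
orientation: [0.122, 0.993, -0.0, -0.001]
wrist_force: [-1.2, -0.0, -3.0]
width: 0.079
grip_force: 74.7
[0.6003 0.2105 0.2624] yaw y 76.03 F [-1.2 -0.  -3. ] w 0.079 5.85 j [ 0.27  0.38  1.34  0.    1.42 -1.06]
cam [0.528 0.228 0.391] fwd [ 0.282 -0.071 -0.957]
```

View pics/w3.png

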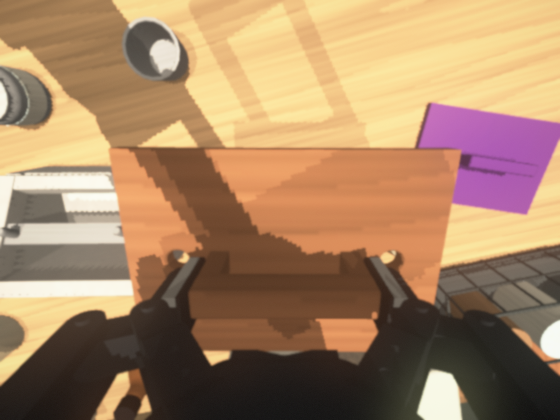

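The lid is held flat. The bin shows at the left edge with the pins near (10,230) and (120,230), partly hidden by the lid. I'll measure the rim plane and the pins from depth.

```bash
cat > bin.py <<'E'
from h import *
import pickle,sys
def frame(yaw,cen,slope=np.radians(30)):
    ex=np.array([np.cos(yaw)*np.cos(slope),np.sin(yaw)*np.cos(slope),np.sin(slope)]); n=np.array([-np.cos(yaw)*np.sin(slope),-np.sin(yaw)*np.sin(slope),np.cos(slope)])
    return np.c_[ex,np.cross(n,ex),n]
if __name__=="__main__":
    n=sys.argv[1]; c,s=pickle.load(open(f"pics/{n}.pkl","rb")); d=np.load(f"pics/{n}d.npy"); F=frame(np.radians(-13.8),0); C=np.array([.586,-.02,.0985])
    v,u=np.nonzero(d>0); p=(world(c,np.c_[u,v],d[v,u])-C)@F
    k=(abs(p[:,0])<.08)&(abs(p[:,1])<.105)&(abs(p[:,2])<.008)
    k&=(abs(p[:,0])>.04)|(abs(p[:,1])>.075)
    print("rim pts",k.sum(),"z med",np.median(p[k,2]),"x rng",np.percentile(p[k,0],[0,1,99,100]).round(4),"y rng",np.percentile(p[k,1],[0,1,99,100]).round(4))
    A=np.c_[p[k,:2],np.ones(k.sum())]; print("tilt dev",np.linalg.lstsq(A,p[k,2],rcond=None)[0].round(4))
    for lo,hi,side in ((.06,.08,1),(-.08,-.06,-1)):
        e=p[k&(p[:,0]*side>.05)&(abs(p[:,1])<.08)]
        if len(e)<20: continue
        b=np.round(e[:,1]/.01); ys=np.unique(b); xs=[(e[b==y][:,0]*side).max()*side for y in ys]; print("edge",side,np.polyfit(ys*.01,xs,1).round(4), "n",len(ys))
    for sg in (1,-1):
        k=(abs(p[:,0])<.02)&(abs(p[:,1]*sg-.058)<.02)&(p[:,2]>.006)&(p[:,2]<.018)
        if k.sum()>3: print("pin",sg,k.sum(),"px",np.median(u[k]),np.median(v[k]),"x",p[k,0].mean().round(4),"y",p[k,1].mean().round(4),"rng",p[k,1].min().round(4),p[k,1].max().round(4),"ztop",p[k,2].max().round(4))
E
python3 bin.py w3; python3 - <<'E'
from h import *
import pickle
from bin import frame
F=frame(np.radians(-13.8),0); C=np.array([.586,-.02,.0985]); d=np.load("pics/topd.npy"); c=cal("top")
v,u=np.nonzero(d>0); p=(world(c,np.c_[u,v],d[v,u])-C)@F
k=(abs(p[:,0])<.03)&(abs(p[:,1])<.08)&(p[:,2]>.004)&(p[:,2]<.02); print(p[k].round(4))
im=cv2.imread("pics/w3.png"); cv2.imwrite("pics/w3c.png",cv2.resize(im[150:320,0:140],None,fx=4.5,fy=3.5,interpolation=cv2.INTER_CUBIC))
E
```

```text
rim pts 4245 z med 0.0012780793117140564 x rng [-0.0698 -0.0646  0.0648  0.0653] y rng [-0.0888 -0.0836  0.0678  0.0727]
tilt dev [0.0046 0.0051 0.001 ]
edge 1 [-0.0009  0.0646] n 14
edge -1 [ 0.0555 -0.0638] n 13
pin 1 91 px 118.0 231.0 x 0.0006 y 0.0559 rng 0.0502 0.0599 ztop 0.0169
pin -1 113 px 5.0 232.0 x 0.0005 y -0.0583 rng -0.0621 -0.0556 ztop 0.0166
[[ 0.0277  0.0714  0.0071]
 [ 0.02    0.0759  0.006 ]
 [ 0.0157  0.0783  0.0044]
 [ 0.0156  0.0746  0.0103]
 [ 0.0109  0.0714  0.0042]
 [ 0.0072  0.0737  0.0042]
 [ 0.0031  0.0788  0.0049]
 [ 0.0035  0.0547  0.0079]
 [-0.0065  0.0799  0.0054]
 [-0.0059  0.0771  0.0052]
 [-0.0012  0.057   0.0053]
 [ 0.0022  0.054   0.0122]
 [ 0.0011  0.0513  0.0077]
 [-0.0087  0.0736  0.004 ]
 [-0.0007  0.0562  0.0142]
 [ 0.0017  0.0533  0.0188]
 [-0.0012  0.0506  0.0096]
 [-0.0025  0.0479  0.0046]
 [ 0.0272 -0.0735  0.0072]
 [-0.0118  0.0759  0.0057]
 [-0.0031  0.0556  0.0159]
 [-0.0031  0.0528  0.0141]
 [-0.0013  0.0499  0.0171]
 [-0.0058  0.0522  0.015 ]
 [-0.006   0.0494  0.013 ]
 [ 0.0208 -0.078   0.0044]
 [-0.0186  0.0776  0.0058]
 [-0.018   0.0747  0.0057]
 [-0.0172  0.0718  0.0059]
 [-0.0248  0.0736  0.0041]
 [ 0.0009 -0.035   0.004 ]
 [ 0.0017 -0.0378  0.0043]
 [-0.0278  0.073   0.0044]
 [-0.0042 -0.0243  0.0057]
 [ 0.0081 -0.0781  0.0044]
 [ 0.001  -0.0589  0.0062]
 [ 0.0022 -0.0617  0.0074]
 [ 0.0036 -0.0643  0.0094]
 [ 0.0019 -0.0589  0.0164]
 [ 0.0006 -0.0621  0.0111]
 [ 0.0025 -0.0647  0.0145]
 [ 0.0002 -0.0594  0.0198]
 [-0.     -0.0624  0.0174]
 [-0.0007 -0.0654  0.014 ]
 [-0.0046 -0.0604  0.0152]
 [-0.0031 -0.0631  0.0172]
 [-0.0027 -0.0659  0.0167]
 [-0.0085 -0.0761  0.0044]
 [-0.0208 -0.0761  0.0059]]
```

View pics/w3c.png

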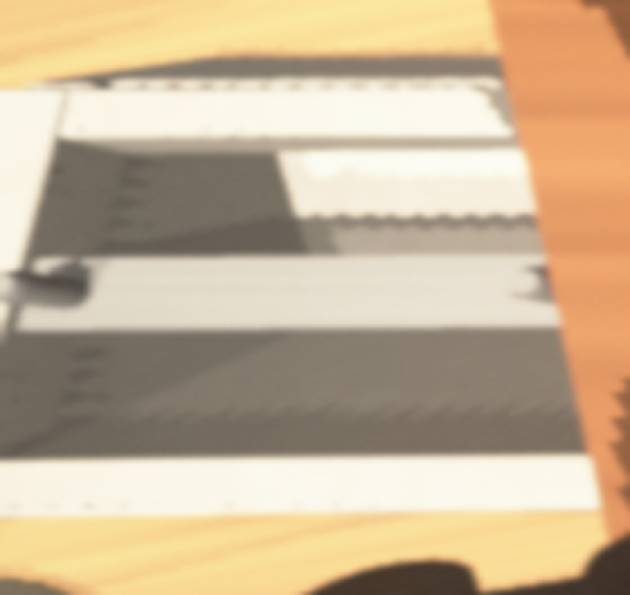

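```bash
python3 -m jog '{"slide":[[-2.5,-3.8,-0.4],[-2.5,-3.8,-0.4],[-2.5,-3.8,-0.4],[-2.5,-3.8,-0.4],[-2.6,-3.8,-0.4],[-2.6,-3.7,0],[0,0,0],[0,0,0],[0,0,0]],"twist":[0,0,0,0,0,0,0,0,0],"hand":[7.5,7.5,7.5,7.5,7.5,7.5,7.5,7.5,7.5]}'; python3 w.py w4; python3 bin.py w4
```

```text
time_s: 6.8
eef_pos: [0.6926, -0.0437, 0.283]
orientation: [0.12, 0.993, 0.0, -0.001]
wrist_force: [0.6, 0.3, -4.0]
width: 0.0785
grip_force: 75.0
[ 0.6926 -0.0437  0.283 ] yaw y 76.22 F [ 0.6  0.3 -4. ] w 0.0785 6.8 j [-0.12  0.45  1.17  0.    1.51 -1.45]
cam [ 0.62  -0.027  0.411] fwd [ 0.283 -0.069 -0.957]
rim pts 9649 z med 0.0013105660824460936 x rng [-0.0652 -0.064   0.0656  0.0662] y rng [-0.0898 -0.0886  0.0887  0.0901]
tilt dev [0.0005 0.0018 0.0006]
edge 1 [-0.0033  0.0658] n 17
edge -1 [ 0.003  -0.0647] n 17
pin 1 123 px 339.0 76.0 x 0.0018 y 0.0537 rng 0.0494 0.0585 ztop 0.0171
pin -1 121 px 218.0 76.0 x 0.0024 y -0.0612 rng -0.0666 -0.057 ztop 0.0167
```

View pics/w4.png

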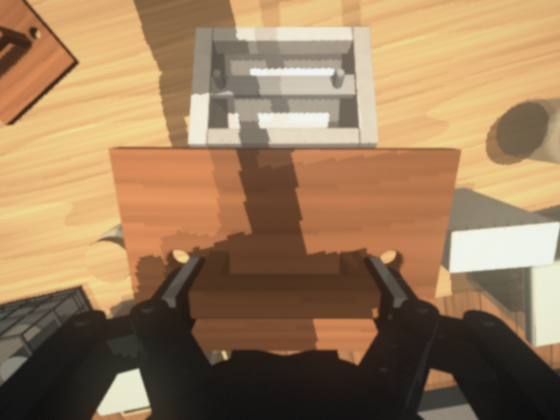

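The wrist view shows the bin at (284,88) with the pins at (218,76) and (339,76). The rim matches its stated height of 100 mm and size, and the pin spacing measures 116 mm, so d ≈ -4 mm.

To set the tilt, I'll press the lid's far edge on the rim's upper corner. I'll do this off to the +y side, clear of the pins.

```bash
python3 -m jog '{"slide":[[2.7,3.7,0],[2.7,3.7,0],[2.7,3.7,0],[2.8,3.7,0],[0,0,3],[0,0,3],[0,0,3],[0,0,2.2],[0,0,0],[0,0,0]],"twist":[0,0,0,0,0,0,0,0,0,0],"hand":[7.5,7.5,7.5,7.5,7.5,7.5,7.5,7.5,7.5,7.5]}'
```

```text
time_s: 7.85
eef_pos: [0.6226, 0.1257, 0.1717]
orientation: [0.12, 0.993, 0.0, -0.0]
wrist_force: [-0.1, -0.1, -3.7]
width: 0.0786
grip_force: 74.9
```

```bash
python3 -m jog '{"slide":[[0,0,0.5],[0,0,0.5],[0,0,0.5],[0,0,0.5],[0,0,0]],"twist":[0,0,0,0,0],"hand":[7.5,7.5,7.5,7.5,7.5]}'
```

```text
time_s: 8.35
eef_pos: [0.6229, 0.1253, 0.1532]
orientation: [0.121, 0.993, 0.001, 0.0]
wrist_force: [-4.8, 4.2, 7.9]
width: 0.079
grip_force: 76.8
```

Contact came at the expected height, so I'll keep pressing down.

```bash
python3 -m jog '{"slide":[[0,0,0.5],[0,0,0.5],[0,0,0.5],[0,0,0]],"twist":[0,0,0,0],"hand":[7.5,7.5,7.5,7.5]}'; python3 -m jog '{"slide":[[0,0,0.4],[0,0,0.3],[0,0,0]],"twist":[0,0,0],"hand":[7.5,7.5,7.5]}'; python3 w.py w5
cat > lid.py <<'E'
from h import *
import pickle,sys
from bin import frame
n=sys.argv[1]; c,s=pickle.load(open(f"pics/{n}.pkl","rb")); d=np.load(f"pics/{n}d.npy"); im=cv2.imread(f"pics/{n}.png").astype(int)
Q=R.from_quat(s["orientation"]).as_matrix(); v,u=np.nonzero((d>0)&(d<.3)); w=world(c,np.c_[u,v],d[v,u]); p=(w-s["eef_pos"])@Q
o=(im[v,u,2]-im[v,u,0]>35)&(abs(p[:,1])<.1)&(abs(p[:,0])<.1)&(p[:,0]>.012)&(p[:,2]<.11)&(p[:,2]>-.04)
g=p[o]; A=np.c_[g[:,:2],np.ones(len(g))]; k=np.ones(len(g),bool)
for t in (.03,.01,.005,.003,.002): 
    m=np.linalg.lstsq(A[k],g[k,2],rcond=None)[0]; k=abs(A@m-g[:,2])<t
print("n",k.sum(),"tilt deg about y",np.degrees(np.arctan(m[0])).round(2),"roll",np.degrees(np.arctan(m[1])).round(2))
gw=w[o][k]; O=np.array([.5858,-.02,.0999]); F=frame(np.radians(-13.8),0); r=(gw-O)@F; 
B=np.c_[r[:,:2],np.ones(len(r))]; q=np.linalg.lstsq(B,r[:,2],rcond=None)[0]; print("in rim frame slopes(deg)",np.degrees(q[:2]).round(2),"top at",q[2].round(4))
# near edge & side edges in rim frame
L=r[(abs(r[:,1]-np.median(r[:,1]))<.15)]
e=np.round(L[:,1]/.01); ys=[y for y in np.unique(e) if (e==y).sum()>15]; xs=[np.percentile(L[e==y][:,0],1) for y in ys]
print("near edge x: med",np.median(xs).round(4),"yaw",np.degrees(np.polyfit(np.array(ys)*.01,xs,1)[0]).round(2),"-> centre x",(np.median(xs)+.06).round(4))
f=np.round(L[:,0]/.005); a=[];b=[]
for x in np.unique(f):
    t=L[f==x]
    if len(t)>100: a.append(t[:,1].min()); b.append(t[:,1].max())
print("side y",np.median(a).round(4),np.median(b).round(4),"-> centre y",((np.median(a)+np.median(b))/2).round(4))
E
python3 lid.py w5; python3 lid.py w4 | head -1
```

```text
time_s: 8.75
eef_pos: [0.6207, 0.1269, 0.1383]
orientation: [0.121, 0.993, 0.002, -0.002]
wrist_force: [-9.5, 8.3, 13.2]
width: 0.0789
grip_force: 80.5
time_s: 9.05
eef_pos: [0.6195, 0.1271, 0.131]
orientation: [0.121, 0.993, 0.002, -0.003]
wrist_force: [-12.2, 8.1, 12.3]
width: 0.079
grip_force: 81.3
[0.6195 0.1271 0.131 ] yaw y 76.08 F [-12.2   8.1  12.3] w 0.079 9.05 j [ 0.13  0.49  1.52  0.01  1.14 -1.2 ]
cam [0.547 0.144 0.26 ] fwd [ 0.279 -0.067 -0.958]
n 20189 tilt deg about y 23.51 roll 1.52
in rim frame slopes(deg) [-6.78 -1.3 ] top at 0.0195
near edge x: med -0.0435 yaw 1.62 -> centre x 0.0165
side y 0.0659 0.2359 -> centre y 0.1509
n 31403 tilt deg about y -0.05 roll 0.05
```

```bash
python3 -m jog '{"slide":[[0,0,0.4],[0,0,0.4],[0,0,0]],"twist":[0,0,0],"hand":[7.5,7.5,7.5]}'; python3 w.py w6; python3 lid.py w6
```

```text
time_s: 9.4
eef_pos: [0.6188, 0.1272, 0.124]
orientation: [0.122, 0.993, 0.002, -0.003]
wrist_force: [-15.4, 9.2, 18.4]
width: 0.079
grip_force: 81.5
[0.6188 0.1272 0.124 ] yaw y 76.03 F [-15.4   9.2  18.4] w 0.079 9.4 j [ 0.13  0.49  1.53  0.01  1.12 -1.2 ]
cam [0.547 0.144 0.253] fwd [ 0.278 -0.067 -0.958]
n 16735 tilt deg about y 30.31 roll 1.54
in rim frame slopes(deg) [ 0.02 -1.29] top at 0.0123
near edge x: med -0.0453 yaw 1.72 -> centre x 0.0147
side y 0.0655 0.2356 -> centre y 0.1506
```

```bash
python3 -m jog '{"slide":[[0.8,0,-1.3],[1.1,0,-2],[1.1,0,-2],[0,0,0],[0,0,0]],"twist":[0,0,0,0,0],"hand":[7.5,7.5,7.5,7.5,7.5]}'; python3 w.py w7; python3 lid.py w7
```

```text
time_s: 9.95
eef_pos: [0.5947, 0.1314, 0.1747]
orientation: [0.121, 0.993, 0.0, 0.001]
wrist_force: [-0.2, 0.6, -4.0]
width: 0.0787
grip_force: 78.7
[0.5947 0.1314 0.1747] yaw y 76.15 F [-0.2  0.6 -4. ] w 0.0787 9.95 j [ 0.15  0.41  1.53 -0.    1.2  -1.18]
cam [0.522 0.149 0.303] fwd [ 0.287 -0.07  -0.955]
n 17248 tilt deg about y 29.37 roll 1.37
in rim frame slopes(deg) [-0.37 -1.19] top at 0.0683
near edge x: med -0.0416 yaw 1.27 -> centre x 0.0184
side y 0.0637 0.2339 -> centre y 0.1488
```

```bash
python3 -m jog '{"slide":[[0.4,-3.8,0.2],[0.4,-3.8,0.2],[0.4,-3.8,0.2],[0.4,-3.9,0.3],[-0.8,0,1.4],[-0.5,0,0.9],[0,0,0],[0,0,0]],"twist":[-1,0,0,0,0,0,0,0],"hand":[7.5,7.5,7.5,7.5,7.5,7.5,7.5,7.5]}'; python3 w.py w8; python3 lid.py w8; python3 bin.py w8
```

```text
time_s: 10.8
eef_pos: [0.5567, -0.0158, 0.1413]
orientation: [0.111, 0.994, 0.0, -0.001]
wrist_force: [0.2, -0.2, -2.6]
width: 0.0791
grip_force: 78.5
[ 0.5567 -0.0158  0.1413] yaw y 77.2 F [ 0.2 -0.2 -2.6] w 0.0791 10.8 j [-0.1   0.38  1.68  0.    1.08 -1.45]
cam [0.484 0.    0.27 ] fwd [ 0.284 -0.065 -0.957]
n 17216 tilt deg about y 29.27 roll 1.37
in rim frame slopes(deg) [-0.69 -0.7 ] top at 0.037
near edge x: med -0.0598 yaw 0.38 -> centre x 0.0002
side y -0.0887 0.0814 -> centre y -0.0037
  return _methods._mean(a, axis=axis, dtype=dtype,
  ret = ret.dtype.type(ret / rcount)
Traceback (most recent call last):
  File "bin.py", line 11, in <module>
    print("rim pts",k.sum(),"z med",np.median(p[k,2]),"x rng",np.percentile(p[k,0],[0,1,99,100]).round(4),"y rng",np.percentile(p[k,1],[0,1,99,100]).round(4))
                                                              ~~~~~~~~~~~~~^^^^^^^^^^^^^^^^^^^^^
IndexError: index -1 is out of bounds for axis 0 with size 0
```

View pics/w8.png

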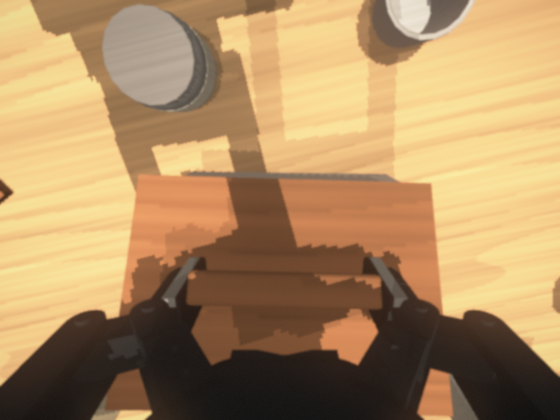

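The lid is centred over the pins at x 0, y -3.7 mm, within 1° of the rim's attitude and with its underside about 27 mm above the rim. I'll go down along the rim normal and watch the force.

```bash
python3 -m jog '{"slide":[[-0.3,0,0.5],[-0.3,0,0.5],[0,0,0]],"twist":[0,0,0],"hand":[7.5,7.5,7.5]}'; python3 -m jog '{"slide":[[-0.1,0,0.2],[-0.1,0,0.2],[-0.1,0,0.1],[0,0,0]],"twist":[0,0,0,0],"hand":[7.5,7.5,7.5,7.5]}'; python3 w.py w9; python3 lid.py w9
```

```text
time_s: 11.15
eef_pos: [0.5625, -0.0176, 0.1317]
orientation: [0.112, 0.994, -0.0, -0.0]
wrist_force: [-0.6, 0.3, -3.7]
width: 0.0789
grip_force: 78.6
time_s: 11.55
eef_pos: [0.5648, -0.0183, 0.127]
orientation: [0.112, 0.994, 0.0, -0.001]
wrist_force: [-1.6, 2.1, -3.0]
width: 0.0789
grip_force: 78.4
[ 0.5648 -0.0183  0.127 ] yaw y 77.14 F [-1.6  2.1 -3. ] w 0.0789 11.55 j [-0.11  0.41  1.68  0.    1.05 -1.45]
cam [ 0.492 -0.002  0.255] fwd [ 0.285 -0.065 -0.956]
n 17368 tilt deg about y 29.22 roll 1.35
in rim frame slopes(deg) [-0.73 -0.7 ] top at 0.0204
near edge x: med -0.0597 yaw 0.43 -> centre x 0.0003
side y -0.0891 0.0807 -> centre y -0.0042
```

```bash
python3 -m jog '{"slide":[[-0.1,0,0.17],[-0.1,0,0.17],[0,0,0]],"twist":[0,0,0],"hand":[7.5,7.5,7.5]}'; python3 -m jog '{"slide":[[-0.1,0,0.17],[-0.1,0,0.17],[0,0,0]],"twist":[0,0,0],"hand":[7.5,7.5,7.5]}'; python3 w.py w10; python3 lid.py w10
```

```text
time_s: 11.9
eef_pos: [0.5667, -0.0188, 0.1235]
orientation: [0.112, 0.994, 0.0, -0.001]
wrist_force: [-2.1, 3.2, -3.8]
width: 0.0787
grip_force: 78.4
time_s: 12.2
eef_pos: [0.5686, -0.0193, 0.1201]
orientation: [0.112, 0.994, 0.0, -0.001]
wrist_force: [-2.1, 3.9, -3.5]
width: 0.0791
grip_force: 78.3
[ 0.5686 -0.0193  0.1201] yaw y 77.14 F [-2.1  3.9 -3.5] w 0.0791 12.2 j [-0.11  0.42  1.68  0.    1.04 -1.46]
cam [ 0.496 -0.003  0.248] fwd [ 0.285 -0.065 -0.956]
n 17367 tilt deg about y 29.1 roll 1.34
in rim frame slopes(deg) [-0.84 -0.7 ] top at 0.0124
near edge x: med -0.0597 yaw 0.42 -> centre x 0.0003
side y -0.0892 0.0808 -> centre y -0.0042
```

```bash
python3 -m jog '{"slide":[[-0.1,0.05,0.17],[-0.05,0,0.1],[0,0,0]],"twist":[0,0,0],"hand":[7.5,7.5,7.5]}'; python3 -m jog '{"slide":[[0,0,0.15],[0,0,0.15],[0,0,0]],"twist":[0,0,0],"hand":[7.5,7.5,7.5]}'; python3 w.py w11; python3 lid.py w11
```

```text
time_s: 12.55
eef_pos: [0.5688, -0.0193, 0.1187]
orientation: [0.111, 0.994, -0.0, -0.001]
wrist_force: [-9.2, 3.1, 6.9]
width: 0.079
grip_force: 78.8
time_s: 12.85
eef_pos: [0.5698, -0.02, 0.1174]
orientation: [0.112, 0.994, -0.0, 0.0]
wrist_force: [-11.5, -0.1, 15.9]
width: 0.0786
grip_force: 79.5
[ 0.5698 -0.02    0.1174] yaw y 77.19 F [-11.5  -0.1  15.9] w 0.0786 12.85 j [-0.11  0.42  1.68 -0.    1.03 -1.46]
cam [ 0.497 -0.004  0.246] fwd [ 0.286 -0.066 -0.956]
n 17303 tilt deg about y 29.96 roll 0.37
in rim frame slopes(deg) [0.08 0.13] top at 0.0102
near edge x: med -0.0596 yaw 0.1 -> centre x 0.0004
side y -0.0896 0.0805 -> centre y -0.0045
```

It's home: slopes are under 0.15° and the plate's top is at 10.2 mm. Now I'll release and back off.

```bash
python3 -m jog '{"slide":[[0,0,-0.15],[0,0,0],[0,0,0],[0,0,0],[0,0,0]],"twist":[0,0,0,0,0],"hand":[7.5,8.54,8.54,8.54,8.54]}'; python3 -m jog '{"slide":[[0,0,-0.5],[0,0,-1],[0,0,-2],[0,0,-4],[0,0,-4],[0,0,0],[0,0,0]],"twist":[0,0,0,0,0,0,0],"hand":[8.54,8.54,8.54,8.54,8.54,8.54,8.54]}'; python3 w.py w12; python3 lid.py w12
```

```text
time_s: 13.4
eef_pos: [0.5717, -0.0198, 0.1165]
orientation: [0.112, 0.994, -0.0, 0.001]
wrist_force: [-0.0, -0.9, -0.7]
width: 0.0856
grip_force: 0.0
time_s: 14.1
eef_pos: [0.5717, -0.0195, 0.2335]
orientation: [0.112, 0.994, -0.0, 0.002]
wrist_force: [0.5, 0.3, -0.2]
width: 0.0858
grip_force: 0.0
[ 0.5717 -0.0195  0.2335] yaw y 77.15 F [ 0.5  0.3 -0.2] w 0.0858 14.1 j [-0.11  0.31  1.53 -0.    1.29 -1.45]
cam [ 0.498 -0.003  0.361] fwd [ 0.29  -0.066 -0.955]
n 901 tilt deg about y 32.13 roll 0.46
in rim frame slopes(deg) [5.19 0.15] top at 0.0504
near edge x: med -0.0078 yaw -0.04 -> centre x 0.0522
side y -0.0433 0.0351 -> centre y -0.0041
```

View pics/w12.png

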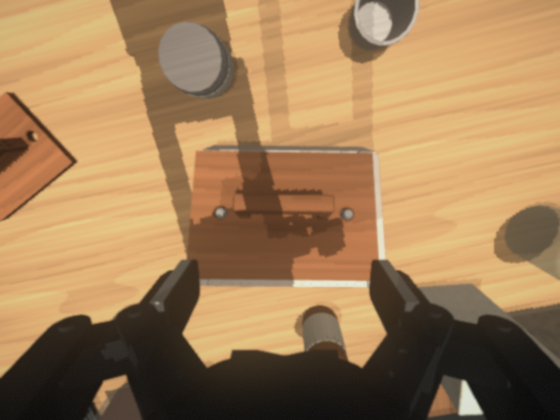

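The lid lies on the bin with both pins showing through its holes at (220,212) and (348,214), and the hand is clear. I'll make one depth check and then hand in.

```bash
sed -i 's/p\[:,2\]<.11/p[:,2]<.2/' lid.py; python3 lid.py w12; python3 - <<'E'
from h import *
import pickle
from bin import frame
c,s=pickle.load(open("pics/w12.pkl","rb")); d=np.load("pics/w12d.npy"); v,u=np.nonzero(d>0)
r=(world(c,np.c_[u,v],d[v,u])-[.5858,-.02,.0999])@frame(np.radians(-13.8),0)
k=(abs(r[:,0])<.055)&(abs(r[:,1]+.004)<.08)&(abs(r[:,2]-.01)<.003)
q=np.linalg.lstsq(np.c_[r[k,:2],np.ones(k.sum())],r[k,2],rcond=None)[0]; print(k.sum(),np.degrees(q[:2]),q[2])
if abs(q[2]-.01)<.0015 and np.abs(np.degrees(q[:2])).max()<1: print(env.sign_off())
E
```

```text
n 6764 tilt deg about y 29.76 roll 0.43
in rim frame slopes(deg) [0.11 0.12] top at 0.0102
near edge x: med -0.0608 yaw -0.17 -> centre x -0.0008
side y -0.0898 0.0803 -> centre y -0.0048
18118 [-0.02178283  0.12790338] 0.010098135232568693
the job is handed in; nothing more can be done
None
```

The larger lid is on both pins, flat on the white bin's rim and let go; I handed the job in at about 14 s, and the hand-in returned no verdict.

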